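# Work the stuck fill plug out of a toner hopper

### The arm

A 6-joint arm with a two-finger parallel gripper is mounted at the origin on a cart in front of the work surface, level with it; the furniture and walls round the work are solid. World frame = base frame: x ahead of the robot, y to its left, z up, the work surface at z = 0. Lengths are in m, angles in rad, forces in N, time in s.
With the tool pointing down it reaches from about 0.35 to 0.925 m from the base axis. Payload 6.4 kg.
Tool frame: the origin (TCP) lies between the finger pads; the fingertips stand 14 mm ahead of it and the grasp point (between the pads) lies 5 mm behind it; z points along the fingers, y is the line along which they close (so a half turn about z gives the same grasp; the last joint's range is limited). The gripper opens to 94 mm and grips with 3 to 60 N. Pads are 16 mm wide; open, the fingers measure 119 mm over their backs; the gripper's body (75 mm by 177 mm) begins 78 mm behind the grasp point.
Start: joints at [-1.421, 0.245, 1.558, -0, 1.339, -0.174], TCP at [0.207, -0.616, 0.219] pointing down, gripper open.
Joint ranges: [-3.13, 3.13], [-1.02, 2.26], [0.13, 2.54], [-0.95, 4.09], [0.21, 2.88], [-2.74, 2.74]. Speed limits (rad/s): [2.57, 2.57, 3.14, 3.14, 3.14, 3.14].

### API

Orientations are given as a unit quaternion [x, y, z, w].
In Python, from bench import sense, read_camera, finish_job gives the robot as it stands. The module is installed in compiled form; this text tells all that it offers.
- The arm moves only by the tool arm_command, never from a script. Its argument "rows" is a list of rows, each a list of 6 numbers: the shift along the tool's x, y, z as a fraction of full scale, then the turn, a rotation vector about the tool's x, y, z as a fraction of full scale. In form: [[tx, ty, tz, wx, wy, wz], ...]. A call has 1 to 12 rows; each row is the pose to reach, as a shift and turn from the pose commanded when the call began, along the tool's axes at that moment; what a row does not reach only later rows make up. Full scale, the value 1, is 0.75 m for a shift and 90 degrees for a turn. A row lasts 1/8 s, in which the tool goes at most 62.5 mm and 10.7 degrees, less where a joint would pass 70% of its speed; a pose out of reach is approached as far as the arm can. A call with a number of a shift or a turn outside -1 to 1 is refused whole. A call with a gripper value outside its range is refused whole. "grip" is the gripper command: -1 is shut, 1 is fully open, values between are in proportion, set as the call begins (left out, the last holds). The fingers move at their own pace and stop on an object; "force" is the grip in N (left out, the last holds). Time passes only in rows, so rows that repeat a pose let the fingers close. It gives the time, the measured TCP pose, the force, the opening and the grip force at its end, in the units of the state.
- sense(): the state, without advancing time (a new reading comes with each control period).
- read_camera(name): name is "scene" or "side" or "wrist"; returns a dict with "frame" (420x560x3 uint8, red, green, blue), "mtx" (3x3 intrinsics, pixels), "view" (4x4, takes a point from world to camera coordinates). Camera axes: x right, y down, z forward; pixel columns grow to the right and rows downward; lengths in m; the calibration is good to about 2 mm. The wrist camera is an equidistant fisheye: a pixel r from the principal point sees the ray r / f radians off the axis. A picture is of the moment at which its call begins. There is no depth.
- finish_job(): hands the job in; it is judged then, once.
The state is a dict: "time": time; "qpos": joint angles; "dq": joint speeds; "joint_torque": joint torques, N m; "tcp_pos": TCP position; "tcp_rot": TCP orientation; "contact_force": force on the tool from outside, world axes, zero at the start; "ft_torque": the same for the moment, N m; "opening": finger opening in m; "gripper_force": force on a finger pad.
Only numpy, scipy, OpenCV 4.12 (cv2) and the standard library are available. Lean on these libraries where they do the work, as an engineer would, in place of code of your own. Each camera call takes 0.05 s, during which the arm holds its last target. There are 200 camera calls.

### The job

Open the toner hopper lying in the plywood bench cradle, ready for refilling: flip the steel keeper off its staple and swing it right over, then free the tight white fill plug by twisting it back and forth while easing it up, and set it down in the blue screw dish. The hopper must stay down in its cradle all the while (pull straight and it comes up with the plug), the keeper stays open, and nothing else on the bench is to be disturbed.

Things in the scene. Friction and masses are not known exactly. Their poses are not given: they have to be found in the camera images.
- hopper: black toner hopper, 84x268x49 mm, 0.85 to 1.05 kg with its fittings, loose in the cradle; z up, y along it; origin: centre of its underside. On top, all on x = -7 mm: grey filling neck on the vertical axis y = 0, 38 mm wide, rim 73 mm up; hinge of the keeper at y = -34, 70 mm up; staple at y = +44, wire loop to 86 mm. Plate top 48 mm up.
- plug: white fill plug, 30 g; origin: centre of its lower end, z up. Skirt 26 mm wide, 22 long, in the neck; flange 36 mm wide, z 22 to 26; above it the bar grip, 12 mm thick (its x), 34 long (its y), z 26 to 44.5. Rubber in the neck holds it with 14 to 20 N against a straight pull, but while it turns, rising 3 to 4 mm a radian, with only a third of that. Out when 22 mm up.
- plug_grip (a point): middle of the plug's bar grip, 35.5 mm above its lower end
- neck_rim (a point): centre of the neck's rim, on the hopper, 73 mm above its underside; axes as the hopper's. With the plug home the plug's origin is 22 mm below it
- keeper (a joint): angle of the steel keeper: 0 shut, arched over the plug with its slot on the staple; grows as its free end lifts, past 1.6 it falls back by itself, stop at 2.4. Nothing but its 40 g weight holds it shut
- keeper_hinge (a point): on the keeper's hinge axis, on the hopper; the axis runs along the hopper's x, the shut keeper reaches from here towards the hopper's +y
- keeper_lip (a point): middle of the keeper's free end: flat strip 16 mm wide (along the hopper's x) and 3 thick, ending in a rolled lip 18 mm wide, 9 thick; the last 17 mm have no slot. Shut it is 100 mm from the hinge along the hopper's y and 6 mm above it, with 25 mm clear below and free at both sides
- cradle: fixed plywood board 116x296x10 mm with 16 mm high rails and end stops of brown wood; the hopper lies in it with 2 mm play all round, free to lift. Origin under its middle, axes as the hopper's; the hopper's origin lies 10 mm above
- screw_dish: blue jar lid with some screws, 62 mm wide, 14 high, floor 2 mm thick, about 45 mm clear inside, open upward, loose; origin: centre of its underside
- yellow_bottle: yellow toner bottle, 100x100x192 mm, standing loose; bystander; origin: centre of its underside
- cleaner_can: white and red aerosol can, 60 mm wide, 177 high, standing loose; bystander; origin: centre of its underside
- dust_brush: flat brush with a wooden handle, 197 mm long, lying on the left; bystander
- toner_bench_2: tall dark toner bottle with a green collar, 104x135x347 mm, fixed at the right of the bench; origin on its underside. Beware also: behind the bench a shelf with bottles overhangs beyond x = 0.67 m from z = 0.33 m up, a lamp and a second shelf beyond x = 0.58 m from z = 0.7 m up
Not all that is in view belongs to the job. Leave any purple or turquoise look-alike of the screw_dish alone.

How it is judged:
By the outcome, as a careful person would: the job done as asked, in the order asked, and still so for the second after the job is handed in, with the robot touching nothing.
It also fails if it takes over 67 s, if anything falls off the work surface, if the arm or the gripper's body presses on something with over 40 N, if the wrist force passes 120 N, or if a joint passes its speed limit or range.

## Working session

There is one attempt and no reset: what is moved stays moved. The work goes in short steps, Python scripts to look and compute and a tool call to move; the robot and the scene stay as the last step left them, time stands still between calls to the robot, and variables do not carry over. Pictures are saved under pics/ and viewed, at most 10 in all, crops included, and the job is handed in when it is done.

Besides the shell and the picture viewer there is one more tool, called after ">>>" by a JSON object that holds its "fn" and its "kwargs", one argument or row to a line. arm_command: Moves the arm, as the interface text tells. Shift numbers are shares of 0.75 m and turn numbers shares of 90 degrees, none past 1 either way. Its arguments: {"type":"object","properties":{"rows":{"type":"array"},"grip":{"type":"number"},"force":{"type":"number"}},"required":["rows"]}

```bash
mkdir -p pics
python3 - <<'E'
from bench import *
import cv2,numpy as np
s=sense();print({k:np.round(v,3).tolist() for k,v in s.items()})
for n in("scene","side","wrist"):
    d=read_camera(n);cv2.imwrite(f"pics/{n}0.png",d["frame"][:,:,::-1]);print(n,d["mtx"].round(1).tolist(),d["view"].round(3).tolist())
E
```

```text
{'time': 0.0, 'qpos': [-1.421, 0.246, 1.559, -0.0, 1.339, -0.174], 'dq': [0.001, 0.002, -0.001, -0.0, -0.001, 0.001], 'joint_torque': [0.0, -41.584, -31.46, 0.068, 0.033, -0.0], 'tcp_pos': [0.207, -0.616, 0.218], 'tcp_rot': [0.987, 0.161, 0.0, -0.001], 'contact_force': [-0.324, 0.31, -0.054], 'ft_torque': [0.03, 0.012, -0.018], 'gripper_force': 0.0, 'opening': 0.094}
scene [[465.9, 0.0, 284.0], [0.0, 465.9, 206.6], [0.0, 0.0, 1.0]] [[0.579, -0.816, 0.0, -0.29], [-0.459, -0.326, -0.826, 0.296], [0.674, 0.478, -0.563, 1.306], [0.0, 0.0, 0.0, 1.0]]
side [[506.6, 0.0, 281.8], [0.0, 506.6, 212.5], [0.0, 0.0, 1.0]] [[0.883, -0.47, 0.012, -0.438], [-0.304, -0.59, -0.748, 0.179], [0.359, 0.657, -0.663, 1.867], [0.0, 0.0, 0.0, 1.0]]
wrist [[325.2, 0.0, 277.9], [0.0, 325.2, 214.1], [0.0, 0.0, 1.0]] [[0.317, -0.948, -0.003, -0.648], [-0.913, -0.306, 0.268, -0.029], [-0.255, -0.082, -0.963, 0.393], [0.0, 0.0, 0.0, 1.0]]
```

View pics/scene0.png

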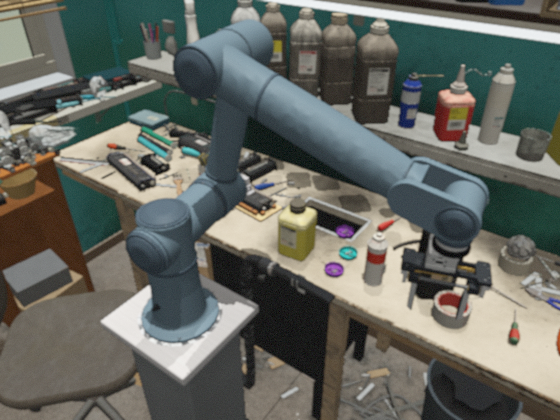

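View pics/side0.png

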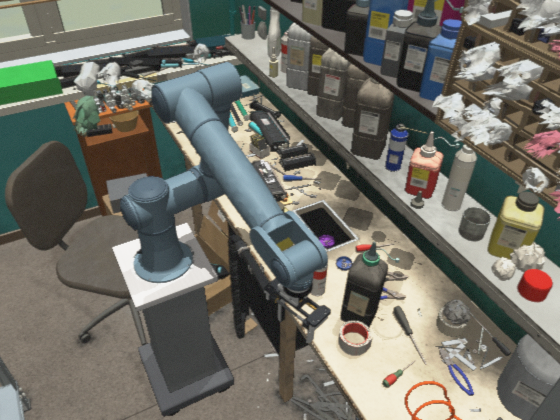

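```bash
cat > h.py <<'E'
from bench import *
import cv2,numpy as np
from scipy.spatial.transform import Rotation as R
def ray(d,u,v):
    K=d["mtx"];V=d["view"];x=np.array([(u-K[0,2])/K[0,0],(v-K[1,2])/K[1,1],1.])
    if d.get("fish"):
        r=np.hypot(x[0],x[1]);x=np.array([x[0]/r*np.sin(r),x[1]/r*np.sin(r),np.cos(r)])
    return -V[:3,:3].T@V[:3,3],V[:3,:3].T@x
def cam(n):
    d=read_camera(n);d["fish"]=n=="wrist";return d
def onz(d,u,v,z):
    c,r=ray(d,u,v);return c+r*(z-c[2])/r[2]
def proj(d,P):
    p=d["view"][:3,:3]@np.array(P)+d["view"][:3,3];q=p[:2]/p[2]
    if d.get("fish"):
        r=np.hypot(*p[:2]);q=p[:2]/r*np.arctan2(r,p[2])
    return d["mtx"][[0,1],[0,1]]*q+d["mtx"][:2,2]
def tri(obs):
    A=np.zeros((3,3));b=np.zeros(3)
    for d,u,v in obs:
        c,r=ray(d,u,v);r=r/np.linalg.norm(r);M=np.eye(3)-np.outer(r,r);A+=M;b+=M@c
    return np.linalg.solve(A,b)
def save(d,name,box=None,k=1):
    f=d["frame"][:,:,::-1]
    if box: f=f[box[1]:box[3],box[0]:box[2]]
    cv2.imwrite("pics/"+name,cv2.resize(f,None,fx=k,fy=k,interpolation=cv2.INTER_CUBIC))
E
python3 - <<'E'
from h import *
a=cam("scene");b=cam("side")
for u,v in[(258,203),(334,269),(348,253),(296,250),(375,275)]:print("scene",u,v,onz(a,u,v,0.01).round(3))
for u,v in[(343,263),(323,240),(360,320)]:print("side",u,v,onz(b,u,v,0.01).round(3))
f1=cv2.resize(a["frame"][150:310,170:430],None,fx=2.3,fy=2.3,interpolation=2)
f2=cv2.resize(b["frame"][90:300,220:420],(320,368),interpolation=2) if 0 else None
f2=cv2.resize(b["frame"][190:310,230:420],None,fx=1.8,fy=1.8,interpolation=2)
h=max(f1.shape[0],f2.shape[0]);w=max(f1.shape[1],f2.shape[1])
im=np.zeros((f1.shape[0]+f2.shape[0],w,3),np.uint8);im[:f1.shape[0],:f1.shape[1]]=f1;im[f1.shape[0]:,:f2.shape[1]]=f2
print(im.shape,f1.shape);cv2.imwrite("pics/c1.png",im[:,:,::-1])
E
```

```text
scene 258 203 [0.548 0.153 0.01 ]
scene 334 269 [ 0.395 -0.265  0.01 ]
scene 348 253 [ 0.488 -0.263  0.01 ]
scene 296 250 [ 0.403 -0.117  0.01 ]
scene 375 275 [ 0.444 -0.38   0.01 ]
side 343 263 [ 0.579 -0.321  0.01 ]
side 323 240 [ 0.577 -0.185  0.01 ]
side 360 320 [ 0.489 -0.561  0.01 ]
(584, 598, 3) (368, 598, 3)
```

View pics/c1.png

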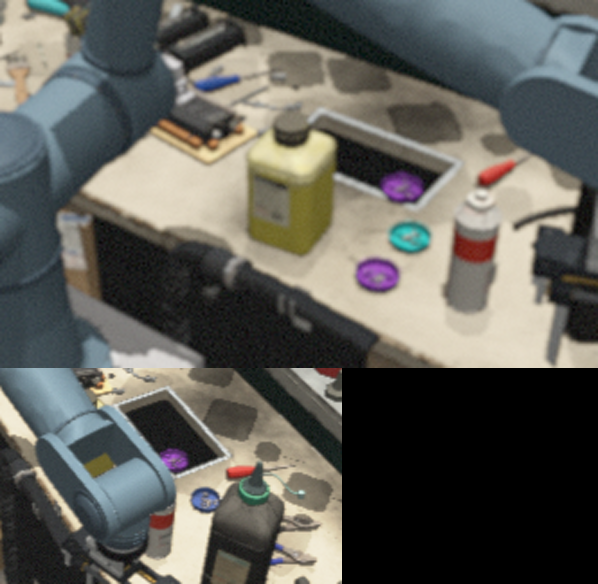

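```bash
cat >> h.py <<'E'
def rel(P,yaw,tilt=None,P0=None,yaw0=None):
    "fractions for target TCP P, tool down with tool x at yaw (deg); start measured or given"
    s=sense()
    T=lambda y:R.from_euler("z",y,degrees=True)*R.from_quat([1,0,0,0])
    p=np.array(s["tcp_pos"] if P0 is None else P0);r=R.from_quat(s["tcp_rot"]) if yaw0 is None else T(yaw0)
    t=T(yaw)
    if tilt is not None:t=t*R.from_rotvec(np.radians(tilt))
    return (r.inv().apply(np.array(P)-p)/.75).round(3).tolist()+((r.inv()*t).as_rotvec()/(np.pi/2)).round(3).tolist()
E
python3 -c "
from h import *
print(rel([.3,-.5,.36],18.5));print(rel([.44,.11,.36],0))"
```

```text
[0.167, -0.107, -0.188, -0.001, -0.0, 0.001]
[0.603, -0.819, -0.187, -0.001, -0.0, 0.206]
```

>>> {"fn": "arm_command", "kwargs": {
  "rows": [
    [0.03, 0, -0.1, 0, 0, 0],
    [0.1, -0.06, -0.187, 0, 0, 0],
    [0.167, -0.107, -0.187, 0, 0, 0],
    [0.6, -0.819, -0.187, 0, 0, 0.206],
    [0.6, -0.819, -0.187, 0, 0, 0.206],
    [0.6, -0.819, -0.187, 0, 0, 0.206],
    [0.6, -0.819, -0.187, 0, 0, 0.206],
    [0.6, -0.819, -0.187, 0, 0, 0.206],
    [0.6, -0.819, -0.187, 0, 0, 0.206],
    [0.6, -0.819, -0.187, 0, 0, 0.206],
    [0.6, -0.819, -0.187, 0, 0, 0.206],
    [0.6, -0.819, -0.187, 0, 0, 0.206]
  ],
  "grip": 1
}}

```text
time: 1.75
tcp_pos: [0.4155, 0.0204, 0.3583]
tcp_rot: [1.0, 0.0, 0.001, 0.0]
contact_force: [0.7, -0.0, -0.2]
opening: 0.0942
gripper_force: 0.0
```

>>> {"fn": "arm_command", "kwargs": {
  "rows": [
    [0, 0, 0, 0, 0, 0],
    [0, 0, 0, 0, 0, 0]
  ]
}}

```text
time: 2.0
tcp_pos: [0.4154, 0.0182, 0.3578]
tcp_rot: [1.0, 0.0, -0.0, 0.0]
contact_force: [0.6, 0.6, -0.7]
opening: 0.0942
gripper_force: 0.0
```

Run:
```python
from h import *
s=sense();print(s["time"],s["tcp_pos"],s["qpos"])
d=cam("wrist");a=cam("scene");b=cam("side")
import pickle;pickle.dump((d,a,b),open("v1.pkl","wb"))
im=np.zeros((600,800,3),np.uint8)
im[:420,:560]=d["frame"];im[420:,:240]=cv2.resize(a["frame"][130:310,180:420],(240,180))
c=cv2.resize(b["frame"][150:300,250:400],(240,240));im[:240,560:]=c
im[240:600,560:]=cv2.resize(a["frame"][140:320,300:420],(240,360),interpolation=2)
cv2.imwrite("pics/v1.png",im[:,:,::-1])
```

```text
2.0 [0.41540475 0.01819415 0.35780939] [-2.30142337e-01 -4.20388579e-01  1.93281244e+00 -4.70824276e-04
  1.62941213e+00  1.34001220e+00]
```

View pics/v1.png

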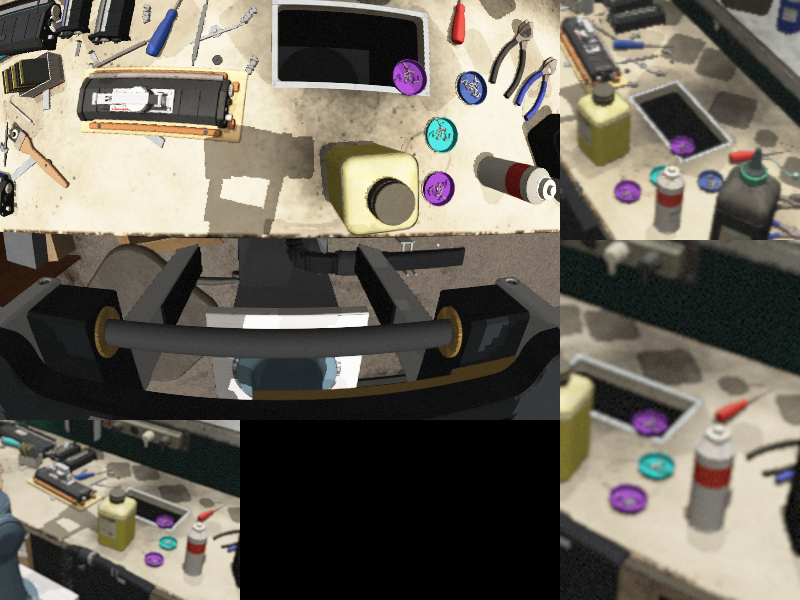

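Wrist view: hopper in its cradle at (155,103); dishes: blue (472,87), purple (408,77), turquoise (441,134), purple (438,187) – only (472,87) is blue, so that one is the target. Yellow bottle (370,190), can (515,180), brush (40,155).

Run:
```python
from h import *
import pickle;d,a,b=pickle.load(open("v1.pkl","rb"))
print("dish",onz(d,472,87,.014).round(3))
for n,z,u,v in[("boardLL",.01,79,133),("LR",.01,237,139),("UR",.01,242,70),("UL",.01,88,70),("plug",.09,127,98),("bottle",.192,390,203),("can",.177,547,188)]:print(n,onz(d,u,v,z).round(3))
print(rel([.46,.18,.28],0))
save(d,"c2.png",(60,50,260,160),4)
```

```text
dish [ 0.58  -0.319  0.014]
boardLL [0.499 0.373 0.01 ]
LR [0.471 0.083 0.01 ]
UR [0.582 0.075 0.01 ]
UL [0.61  0.351 0.01 ]
plug [0.541 0.231 0.09 ]
bottle [ 0.412 -0.104  0.192]
can [ 0.434 -0.362  0.177]
[0.059, -0.218, 0.104, 0.0, 0.0, -0.002]
```

View pics/c2.png

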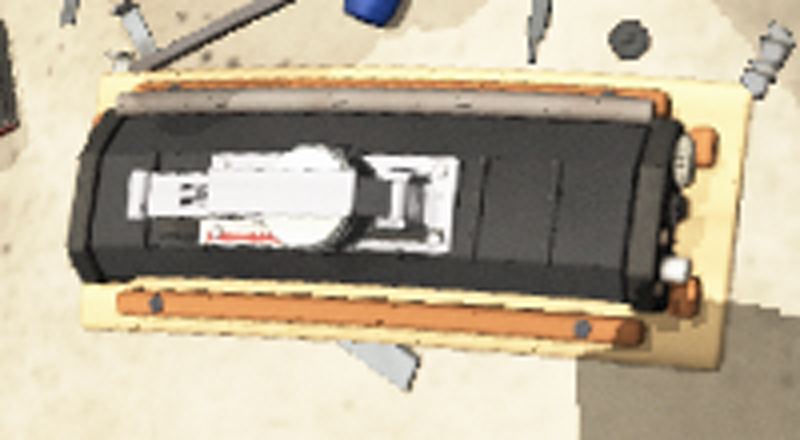

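Crop: hinge at the right (410,205), free lip at the left (140,195), so hopper +y points to world +y. I go above with the fingers across the keeper.

Run:
```python
from h import *
import pickle;d,a,b=pickle.load(open("v1.pkl","rb"))
print("lip",onz(d,95,98.7,.086).round(3), "hinge",onz(d,162.5,101,.08).round(3))
print(rel([.525,.20,.26],84.4))
```

```text
lip [0.547 0.288 0.086] hinge [0.532 0.18  0.08 ]
[0.145, -0.245, 0.13, -0.0, 0.0, -0.94]
```

>>> {"fn": "arm_command", "kwargs": {
  "rows": [
    [0.145, -0.245, 0.05, 0, 0, -0.2],
    [0.145, -0.245, 0.13, 0, 0, -0.4],
    [0.145, -0.245, 0.13, 0, 0, -0.94],
    [0.145, -0.245, 0.13, 0, 0, -0.94],
    [0.145, -0.245, 0.13, 0, 0, -0.94],
    [0.145, -0.245, 0.13, 0, 0, -0.94],
    [0.145, -0.245, 0.13, 0, 0, -0.94],
    [0.145, -0.245, 0.13, 0, 0, -0.94],
    [0.145, -0.245, 0.13, 0, 0, -0.94],
    [0.145, -0.245, 0.13, 0, 0, -0.94]
  ],
  "grip": 0,
  "force": 6
}}

```text
time: 3.4
tcp_pos: [0.5246, 0.2011, 0.2604]
tcp_rot: [0.741, 0.672, -0.0, -0.0]
contact_force: [0.8, 0.5, 0.1]
opening: 0.0467
gripper_force: 0.0
```

Run:
```python
from h import *
s=sense();print(s["time"],s["tcp_pos"],R.from_quat(s["tcp_rot"]).as_euler("zyx",degrees=True),s["qpos"],s["opening"])
d=cam("wrist")
import pickle;pickle.dump(d,open("v2.pkl","wb"))
save(d,"v2.png",None,1.42)
```

```text
3.4 [0.52462465 0.20113318 0.26041151] [-8.43760040e+01 -1.90581169e-03  1.79998372e+02] [ 1.64339960e-01  6.37785225e-03  1.74420394e+00 -2.29542161e-05
  1.39104833e+00  2.62501311e-01] 0.046733161674410814
```

View pics/v2.png

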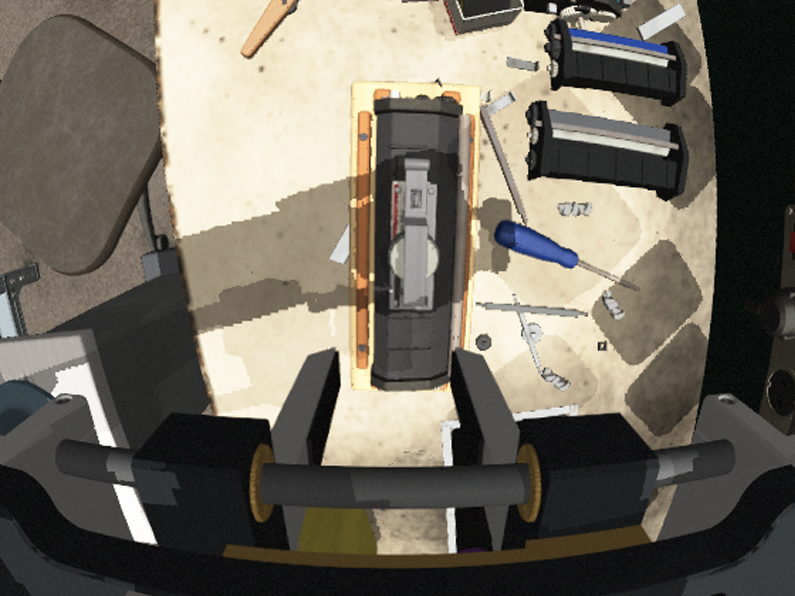

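The keeper lip end is at (415,160), the hinge around (411,297), the cradle corners (351,83), (480,85), (350,388), (467,390).

Run:
```python
from h import *
import pickle;d=pickle.load(open("v2.pkl","rb"))
C=[onz(d,u/1.42,v/1.42,.01) for u,v in[(351,83),(480,85),(467,390),(350,388)]]
for c in C:print(c.round(3))
print("mid",np.mean(C,0))
for n,u,v,z in[("lip",415,162,.088),("strip mid",415,197,.09),("hingeL",394,298,.08),("hingeR",430,298,.08),("neckL",388,258,.083),("neckR",437,258,.083)]:print(n,onz(d,u/1.42,v/1.42,z).round(4))
```

```text
[0.501 0.371 0.01 ]
[0.615 0.359 0.01 ]
[0.583 0.068 0.01 ]
[0.466 0.082 0.01 ]
mid [0.54107377 0.21991219 0.01      ]
lip [0.5464 0.29   0.088 ]
strip mid [0.5438 0.2646 0.09  ]
hingeL [0.521  0.1883 0.08  ]
hingeR [0.5488 0.1856 0.08  ]
neckL [0.5197 0.2205 0.083 ]
neckR [0.5564 0.217  0.083 ]
```

Run:
```python
from h import *
print(rel([.5447,.285,.14],83.6));print(rel([.5447,.285,.082],83.6))
```

```text
[0.114, 0.016, 0.161, 0.0, -0.0, 0.009]
[0.114, 0.016, 0.238, 0.0, -0.0, 0.009]
```

>>> {"fn": "arm_command", "kwargs": {
  "rows": [
    [0.06, 0.008, 0.08, 0, 0, 0.009],
    [0.114, 0.016, 0.161, 0, 0, 0.009],
    [0.114, 0.016, 0.161, 0, 0, 0.009],
    [0.114, 0.016, 0.161, 0, 0, 0.009]
  ]
}}

```text
time: 3.95
tcp_pos: [0.543, 0.2862, 0.1375]
tcp_rot: [0.744, 0.668, -0.002, -0.001]
contact_force: [0.3, -0.5, 0.2]
opening: 0.047
gripper_force: 0.0
```

Run:
```python
from h import *
s=sense();print(s["tcp_pos"])
d=cam("wrist");b=cam("side")
import pickle;pickle.dump((d,b),open("v3.pkl","wb"))
for P in([.5447,.285,.086],[.5447,.285,.14]):print(proj(d,P),proj(b,P))
im=np.zeros((600,800,3),np.uint8)
im[:420,:560]=d["frame"]
q=proj(b,[.5447,.26,.09]).astype(int);c=b["frame"][q[1]-30:q[1]+30,q[0]-40:q[0]+40];im[420:600,560:800]=cv2.resize(c,(240,180),interpolation=2)
cv2.imwrite("pics/v3.png",im[:,:,::-1])
```

```text
[0.54299978 0.28618857 0.13749989]
[283.13909258 239.41066249] [260.97302525 161.95552785]
[284.11101124 272.6754913 ] [260.78076724 151.6275405 ]
```

View pics/v3.png

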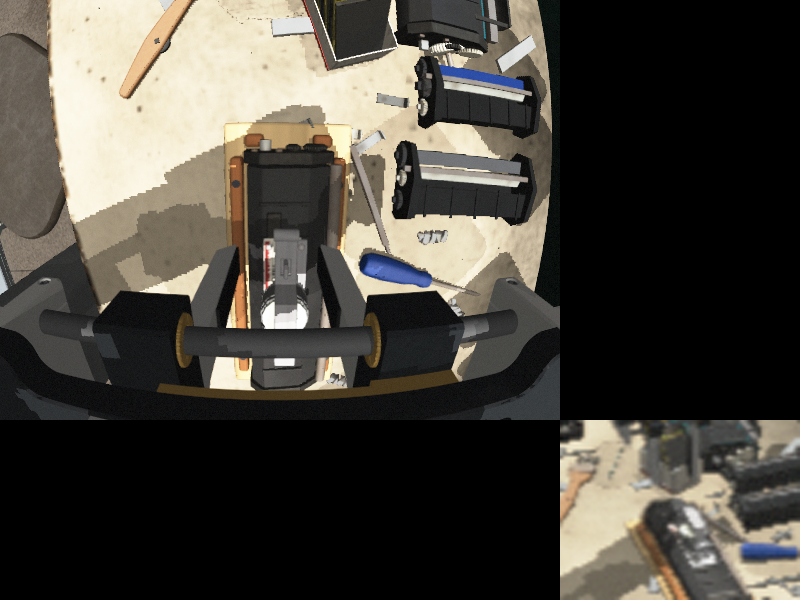

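The lip is at (287,233)–(287,240), my grasp point projects to (283,239): about 2 mm more in x.

Run:
```python
from h import *
import pickle;d,b=pickle.load(open("v3.pkl","rb"))
print(onz(d,287,236,.088),onz(d,285,312,.095))
print(sense()["tcp_pos"],rel([.5465,.286,.082],83.6))
```

```text
[0.54770907 0.28796556 0.088     ] [0.54034482 0.23011951 0.095     ]
[0.54482544 0.28587256 0.14071288] [0.0, 0.002, 0.078, 0.001, -0.0, 0.002]
```

>>> {"fn": "arm_command", "kwargs": {
  "rows": [
    [0, 0.002, 0.04, 0, 0, 0],
    [0, 0.002, 0.07, 0, 0, 0],
    [0, 0.002, 0.078, 0, 0, 0],
    [0, 0.002, 0.078, 0, 0, 0]
  ]
}}

```text
time: 4.55
tcp_pos: [0.5465, 0.2858, 0.0825]
tcp_rot: [0.745, 0.668, 0.001, 0.0]
contact_force: [0.2, -0.1, 0.3]
opening: 0.0473
gripper_force: 0.0
```

>>> {"fn": "arm_command", "kwargs": {
  "rows": [
    [0, 0, 0, 0, 0, 0],
    [0, 0, 0, 0, 0, 0],
    [0, 0, 0, 0, 0, 0],
    [0, 0, 0, 0, 0, 0],
    [0, 0, 0, 0, 0, 0]
  ],
  "grip": -1,
  "force": 6
}}

```text
time: 5.18
tcp_pos: [0.547, 0.2861, 0.0821]
tcp_rot: [0.744, 0.668, 0.001, 0.001]
contact_force: [3.7, 0.0, 2.5]
opening: 0.0183
gripper_force: 6.0
```

>>> {"fn": "arm_command", "kwargs": {
  "rows": [
    [-0.001, 0, -0.01, 0, 0, 0],
    [-0.003, 0, -0.02, 0, 0, 0],
    [-0.008, 0, -0.039, 0, 0, 0],
    [-0.02, 0, -0.063, 0, 0, 0]
  ]
}}

```text
time: 5.68
tcp_pos: [0.5437, 0.2706, 0.1294]
tcp_rot: [0.744, 0.668, -0.001, -0.0]
contact_force: [1.5, -1.1, -1.1]
opening: 0.0176
gripper_force: 6.0
```

>>> {"fn": "arm_command", "kwargs": {
  "rows": [
    [-0.016, 0, -0.021, 0, 0, 0],
    [-0.037, 0, -0.038, 0, 0, 0],
    [-0.06, 0, -0.051, 0, 0, 0],
    [-0.085, 0, -0.059, 0, 0, 0],
    [-0.112, 0, -0.062, 0, 0, 0],
    [-0.138, 0, -0.06, 0, 0, 0],
    [-0.164, 0, -0.052, 0, 0, 0],
    [-0.164, 0, -0.052, 0, 0, 0]
  ]
}}

```text
time: 6.68
tcp_pos: [0.5307, 0.146, 0.1676]
tcp_rot: [0.745, 0.667, -0.001, 0.001]
contact_force: [0.7, -1.0, 5.4]
opening: 0.0182
gripper_force: 6.0
```

Run:
```python
from h import *
s=sense();print(s["tcp_pos"],s["opening"])
d=cam("wrist");a=cam("scene")
im=np.zeros((600,800,3),np.uint8)
im[:420,:560]=d["frame"]
q=proj(a,[.5447,.21,.12]).astype(int);c=a["frame"][q[1]-45:q[1]+45,q[0]-60:q[0]+60];im[420:600,560:800]=cv2.resize(c,(240,180),interpolation=2)
cv2.imwrite("pics/v4.png",im[:,:,::-1])
```

```text
[0.53073865 0.14597849 0.1675858 ] 0.018198231899998366
```

View pics/v4.png

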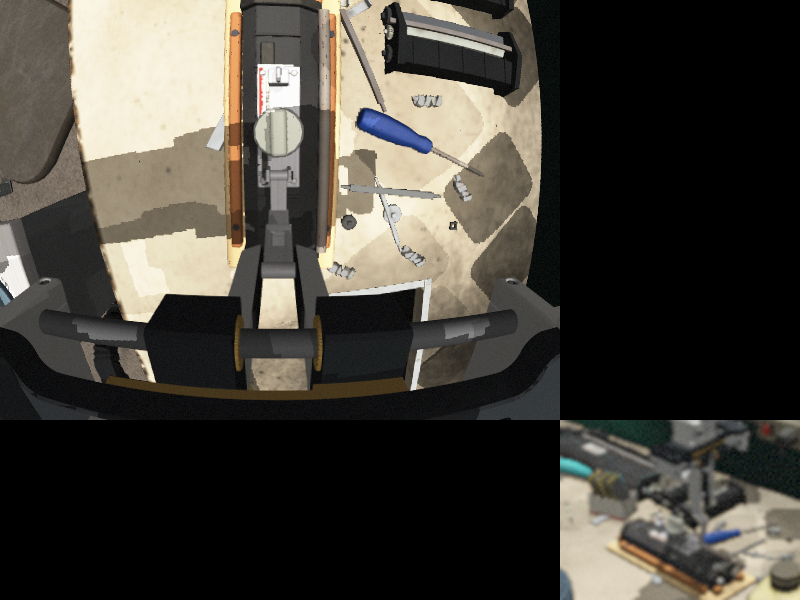

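The keeper is past upright, held at its lip (278,270); plug uncovered at (278,132), its bar nearly along the tool x. Release, rise, and go above the plug.

>>> {"fn": "arm_command", "kwargs": {
  "rows": [
    [0, 0, 0, 0, 0, 0],
    [0, 0, 0, 0, 0, 0],
    [0, 0, -0.02, 0, 0, 0],
    [0, 0, -0.07, 0, 0, 0],
    [0.05, 0, -0.1, 0, 0, 0],
    [0.05, 0, -0.1, 0, 0, 0],
    [0.05, 0, -0.1, 0, 0, 0]
  ],
  "grip": -0.2
}}

```text
time: 7.65
tcp_pos: [0.5344, 0.1858, 0.242]
tcp_rot: [0.744, 0.668, -0.001, -0.0]
contact_force: [-0.4, -0.3, 0.6]
opening: 0.0373
gripper_force: 0.0
```

Run:
```python
from h import *
s=sense();print(s["time"],s["tcp_pos"],s["opening"])
d=cam("wrist")
import pickle;pickle.dump(d,open("v5.pkl","wb"))
save(d,"v5.png",(160,60,400,300),2.5)
```

```text
7.65 [0.53439303 0.18581316 0.2420113 ] 0.03726231217886835
```

View pics/v5.png

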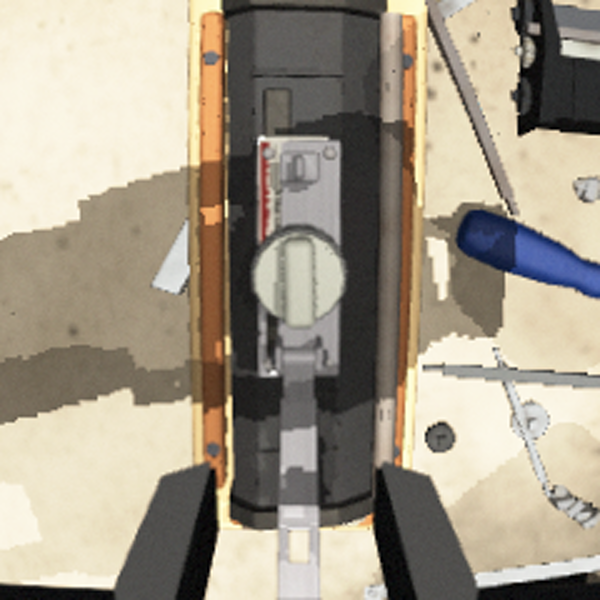

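Run:
```python
from h import *
import pickle;d=pickle.load(open("v5.pkl","rb"))
P=lambda u,v,z:onz(d,160+u/2.5,60+v/2.5,z)
e1,e2=P(300,240,.1055),P(301,325,.1055);print(e1,e2,np.linalg.norm(e1-e2),np.degrees(np.arctan2(*(e1-e2)[1::-1])))
print("w",P(287,282,.1055)-P(315,282,.1055)); c=(e1+e2)/2;print("flange",(P(253,281,.085)+P(346,281,.085))/2)
c[2]=.15;print(rel(c,84));c[2]=.103;print(rel(c,84))
```

```text
[0.53982524 0.23558115 0.1055    ] [0.53673962 0.20344793 0.1055    ] 0.032281035372058266 84.51492836533794
w [-0.01042371  0.00112682  0.        ]
flange [0.53774564 0.21735767 0.085     ]
[0.046, 0.001, 0.122, -0.001, 0.0, -0.002]
[0.046, 0.001, 0.185, -0.001, 0.0, -0.002]
```

>>> {"fn": "arm_command", "kwargs": {
  "rows": [
    [0.046, 0.001, 0.06, 0, 0, 0],
    [0.046, 0.001, 0.122, 0, 0, 0],
    [0.046, 0.001, 0.16, 0, 0, 0],
    [0.046, 0.001, 0.18, 0, 0, 0],
    [0.046, 0.001, 0.185, 0, 0, 0],
    [0.046, 0.001, 0.185, 0, 0, 0]
  ]
}}

```text
time: 8.45
tcp_pos: [0.54, 0.2202, 0.1046]
tcp_rot: [0.744, 0.668, 0.001, 0.0]
contact_force: [-0.3, 0.1, 0.4]
opening: 0.0374
gripper_force: 0.0
```

>>> {"fn": "arm_command", "kwargs": {
  "rows": [
    [0, 0, 0, 0, 0, 0],
    [0, 0, 0, 0, 0, 0],
    [0, 0, 0, 0, 0, 0],
    [0, 0, 0, 0, 0, 0],
    [0, 0, 0, 0, 0, 0]
  ],
  "grip": -1,
  "force": 40
}}

```text
time: 9.07
tcp_pos: [0.5396, 0.2204, 0.1042]
tcp_rot: [0.744, 0.668, 0.0, 0.0]
contact_force: [-0.9, 0.7, 3.5]
opening: 0.0118
gripper_force: 40.0
```

>>> {"fn": "arm_command", "kwargs": {
  "rows": [
    [0, 0, 0, 0, 0, 0.1],
    [0, 0, -0.0007, 0, 0, 0.2],
    [0, 0, -0.0014, 0, 0, 0.3],
    [0, 0, -0.0021, 0, 0, 0.4],
    [0, 0, -0.0028, 0, 0, 0.5],
    [0, 0, -0.0035, 0, 0, 0.6]
  ]
}}

```text
time: 9.82
tcp_pos: [0.5391, 0.2198, 0.1053]
tcp_rot: [0.967, 0.255, -0.0, 0.001]
contact_force: [1.3, -1.0, -2.8]
opening: 0.0119
gripper_force: 39.9
```

>>> {"fn": "arm_command", "kwargs": {
  "rows": [
    [0, 0, -0.0007, 0, 0, -0.1],
    [0, 0, -0.0014, 0, 0, -0.2],
    [0, 0, -0.0021, 0, 0, -0.3],
    [0, 0, -0.0028, 0, 0, -0.4],
    [0, 0, -0.0035, 0, 0, -0.5],
    [0, 0, -0.0042, 0, 0, -0.6],
    [0, 0, -0.0049, 0, 0, -0.7],
    [0, 0, -0.0056, 0, 0, -0.8],
    [0, 0, -0.0063, 0, 0, -0.9],
    [0, 0, -0.007, 0, 0, -1.0]
  ]
}}

```text
time: 11.08
tcp_pos: [0.5382, 0.2201, 0.11]
tcp_rot: [0.499, 0.866, -0.001, -0.001]
contact_force: [0.5, -0.0, -4.5]
opening: 0.0115
gripper_force: 40.0
```

>>> {"fn": "arm_command", "kwargs": {
  "rows": [
    [0, 0, -0.0007, 0, 0, 0.1],
    [0, 0, -0.0014, 0, 0, 0.2],
    [0, 0, -0.0021, 0, 0, 0.3],
    [0, 0, -0.0028, 0, 0, 0.4],
    [0, 0, -0.0035, 0, 0, 0.5],
    [0, 0, -0.0042, 0, 0, 0.6],
    [0, 0, -0.0049, 0, 0, 0.7],
    [0, 0, -0.0056, 0, 0, 0.8],
    [0, 0, -0.0063, 0, 0, 0.9],
    [0, 0, -0.007, 0, 0, 1.0]
  ]
}}

```text
time: 12.32
tcp_pos: [0.5386, 0.2198, 0.1153]
tcp_rot: [0.967, 0.255, -0.001, 0.0]
contact_force: [1.3, -0.7, -4.6]
opening: 0.0115
gripper_force: 39.9
```

Run:
```python
from h import *
s=sense();print(s["time"],s["tcp_pos"],s["contact_force"],s["opening"])
a=cam("scene");b=cam("side")
im=np.zeros((420,800,3),np.uint8)
for i,c in enumerate((a,b)):
    q=proj(c,[.538,.22,.09]).astype(int);im[:,400*i:400*i+400]=cv2.resize(c["frame"][q[1]-42:q[1]+42,q[0]-40:q[0]+40],(400,420),interpolation=2)
cv2.imwrite("pics/v6.png",im[:,:,::-1])
```

```text
12.325 [0.53863995 0.21981377 0.11530348] [ 1.26817568 -0.74255471 -4.55361023] 0.01146381775415941
```

View pics/v6.png

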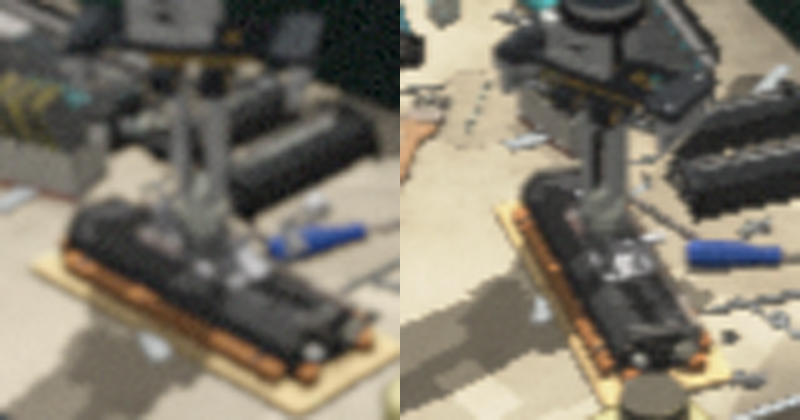

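The hopper sits in the cradle with the plug held; I keep twisting.

>>> {"fn": "arm_command", "kwargs": {
  "rows": [
    [0, 0, -0.0007, 0, 0, -0.1],
    [0, 0, -0.0014, 0, 0, -0.2],
    [0, 0, -0.0021, 0, 0, -0.3],
    [0, 0, -0.0028, 0, 0, -0.4],
    [0, 0, -0.0035, 0, 0, -0.5],
    [0, 0, -0.0042, 0, 0, -0.6],
    [0, 0, -0.0049, 0, 0, -0.7],
    [0, 0, -0.0056, 0, 0, -0.8],
    [0, 0, -0.0063, 0, 0, -0.9],
    [0, 0, -0.007, 0, 0, -1.0]
  ]
}}

```text
time: 13.68
tcp_pos: [0.5382, 0.2202, 0.1209]
tcp_rot: [0.498, 0.867, -0.001, -0.001]
contact_force: [-1.5, -0.7, -3.3]
opening: 0.0116
gripper_force: 40.0
```

>>> {"fn": "arm_command", "kwargs": {
  "rows": [
    [0, 0, -0.0007, 0, 0, 0.1],
    [0, 0, -0.0014, 0, 0, 0.2],
    [0, 0, -0.0021, 0, 0, 0.3],
    [0, 0, -0.0028, 0, 0, 0.4],
    [0, 0, -0.0035, 0, 0, 0.5],
    [0, 0, -0.0042, 0, 0, 0.6],
    [0, 0, -0.0049, 0, 0, 0.7],
    [0, 0, -0.0056, 0, 0, 0.8],
    [0, 0, -0.0063, 0, 0, 0.9],
    [0, 0, -0.007, 0, 0, 1.0]
  ]
}}

```text
time: 14.92
tcp_pos: [0.5394, 0.2204, 0.1275]
tcp_rot: [0.967, 0.256, 0.0, -0.0]
contact_force: [0.5, -0.1, -0.2]
opening: 0.0118
gripper_force: 40.0
```

>>> {"fn": "arm_command", "kwargs": {
  "rows": [
    [0, 0, -0.001, 0, 0, -0.1],
    [0, 0, -0.002, 0, 0, -0.2],
    [0, 0, -0.003, 0, 0, -0.3],
    [0, 0, -0.004, 0, 0, -0.4],
    [0, 0, -0.005, 0, 0, -0.5],
    [0, 0, -0.006, 0, 0, -0.6]
  ]
}}

```text
time: 15.68
tcp_pos: [0.5394, 0.2204, 0.1319]
tcp_rot: [0.742, 0.671, 0.0, -0.0]
contact_force: [-0.2, 0.3, -0.4]
opening: 0.0116
gripper_force: 40.0
```

>>> {"fn": "arm_command", "kwargs": {
  "rows": [
    [0, 0, -0.01, 0, 0, 0],
    [0, 0, -0.03, 0, 0, 0],
    [0, 0, -0.06, 0, 0, 0],
    [0, 0, -0.12, 0, 0, 0],
    [0, 0, -0.2, 0, 0, 0],
    [0, 0, -0.27, 0, 0, 0],
    [0, 0, -0.27, 0, 0, 0],
    [0, 0, -0.27, 0, 0, 0]
  ]
}}

```text
time: 16.68
tcp_pos: [0.539, 0.2203, 0.3343]
tcp_rot: [0.744, 0.668, -0.0, -0.0]
contact_force: [-0.4, 0.4, -0.3]
opening: 0.0118
gripper_force: 40.0
```

Run:
```python
from h import *
s=sense();print(s["time"],s["tcp_pos"],s["contact_force"],s["opening"],s["qpos"])
d=cam("wrist")
import pickle;pickle.dump(d,open("v7.pkl","wb"))
save(d,"v7.png")
for D in([.58,-.32],):
    print(rel([.50,.0,.32],0));print(rel([.545,-.28,.32],0))
```

```text
16.675 [0.53904485 0.22025845 0.33426768] [-0.37419483  0.36245979 -0.28711705] 0.011755535353377927 [ 1.93312067e-01  1.50084231e-02  1.60296380e+00 -1.16962119e-06
  1.52372348e+00  3.01877115e-01]
[-0.297, -0.019, 0.018, -0.001, 0.001, 0.931]
[-0.662, 0.081, 0.018, -0.001, 0.001, 0.931]
```

View pics/v7.png

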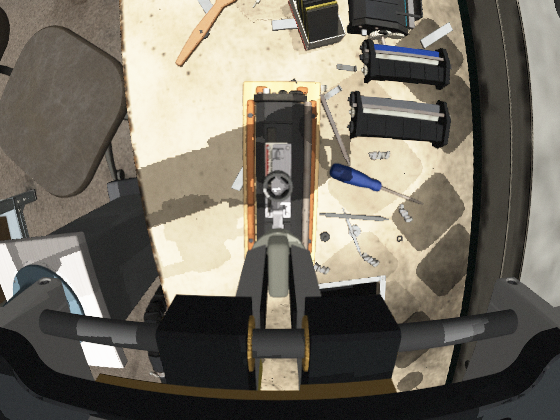

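The plug is out, held at (275,255); the neck is open (277,187) and the keeper lies back. Next: check the tall bottle's place and the dish numerically.

Run:
```python
from h import *
import pickle
_,a0,b0=pickle.load(open("v1.pkl","rb"))
a=cam("scene");b=cam("side")
def blob(d,lo,hi,box=None):
    h=cv2.cvtColor(d["frame"],cv2.COLOR_RGB2HSV);m=cv2.inRange(h,lo,hi)
    n,l,s,c=cv2.connectedComponentsWithStats(m);i=np.argsort(-s[1:,4])[:4]+1
    return [(s[k].tolist(),c[k].round(1).tolist()) for k in i]
print("green side",blob(b,(60,90,40),(82,255,255)))
print("collar",onz(b0,373.7,253,.31),onz(b0,373.7,253,.28))
print("blue side",blob(b,(105,110,40),(125,255,255)))
print("blue side before",blob(b0,(105,110,40),(125,255,255)))
print(rel([.55,.1,.25],150));print(rel([.55,-.25,.25],165))
```

```text
green side [([0, 60, 62, 45, 2017], [28.2, 81.5]), ([191, 0, 39, 39, 965], [210.9, 21.1]), ([434, 252, 88, 85, 789], [478.6, 295.6]), ([186, 78, 43, 15, 224], [207.6, 83.8])]
collar [ 0.5037066  -0.54961096  0.31      ] [ 0.52428491 -0.52780543  0.28      ]
blue side [([363, 0, 44, 65, 928], [379.3, 29.3]), ([420, 30, 37, 70, 922], [434.9, 65.9]), ([386, 150, 17, 21, 158], [394.1, 160.5]), ([443, 20, 18, 11, 150], [451.8, 24.2])]
blue side before [([363, 0, 45, 65, 936], [379.4, 29.2]), ([420, 29, 37, 71, 922], [435.0, 65.8]), ([386, 149, 17, 22, 159], [394.2, 160.4]), ([443, 20, 18, 10, 150], [451.7, 24.2])]
[-0.157, 0.033, 0.11, -0.002, -0.001, -0.736]
[-0.621, 0.083, 0.11, -0.002, -0.001, -0.902]
```

>>> {"fn": "arm_command", "kwargs": {
  "rows": [
    [-0.05, 0.01, 0.03, 0, 0, -0.1],
    [-0.1, 0.02, 0.06, 0, 0, -0.2],
    [-0.157, 0.033, 0.11, 0, 0, -0.3],
    [-0.23, 0.04, 0.11, 0, 0, -0.4],
    [-0.3, 0.05, 0.11, 0, 0, -0.5],
    [-0.37, 0.057, 0.11, 0, 0, -0.6],
    [-0.44, 0.064, 0.11, 0, 0, -0.7],
    [-0.5, 0.07, 0.11, 0, 0, -0.8],
    [-0.56, 0.077, 0.11, 0, 0, -0.9],
    [-0.621, 0.083, 0.11, 0, 0, -0.902],
    [-0.621, 0.083, 0.11, 0, 0, -0.902],
    [-0.621, 0.083, 0.11, 0, 0, -0.902]
  ]
}}

```text
time: 18.32
tcp_pos: [0.5505, -0.2487, 0.2506]
tcp_rot: [0.131, 0.991, 0.001, -0.001]
contact_force: [0.2, -0.0, 0.8]
opening: 0.012
gripper_force: 40.0
```

Run:
```python
from h import *
s=sense();print(s["time"],s["tcp_pos"],s["contact_force"],s["opening"],s["qpos"].round(2))
d=cam("wrist");b=cam("side")
import pickle;pickle.dump((d,b),open("v8.pkl","wb"))
print("expected",proj(d,[.58,-.32,.014]),proj(b,[.58,-.32,.014]))
h=cv2.cvtColor(d["frame"],cv2.COLOR_RGB2HSV)
for nm,lo,hi in(("blue",(104,110,40),(124,255,255)),("purple",(130,90,40),(155,255,255))):
    n,l,st,c=cv2.connectedComponentsWithStats(cv2.morphologyEx(cv2.inRange(h,lo,hi),cv2.MORPH_CLOSE,np.ones((9,9))))
    for k in np.argsort(-st[1:,4])[:3]+1:
        x,y,w,hh,A=st[k];print(nm,st[k],onz(d,x+w/2,y+hh/2,.012).round(4), "widths",(onz(d,x,y+hh/2,.012)-onz(d,x+w,y+hh/2,.012)).round(3),(onz(d,x+w/2,y,.012)-onz(d,x+w/2,y+hh,.012)).round(3))
```

```text
18.325 [ 0.5505092  -0.24866383  0.25062267] [ 0.16380626 -0.03344958  0.83469129] 0.012012279467898132 [-0.61  0.12  1.65  0.    1.38 -1.92]
expected [230.86635634 225.63941094] [343.09337076 261.97205818]
blue [ 207  203   45   45 1415] [ 0.5799 -0.3222  0.012 ] widths [-0.015 -0.058  0.   ] [-0.059  0.019  0.   ]
blue [116 222  18  62 419] [ 0.5801 -0.4863  0.012 ] widths [-0.007 -0.03   0.   ] [-0.09   0.042  0.   ]
blue [130 235  26  59 417] [ 0.6036 -0.4647  0.012 ] widths [-0.009 -0.042 -0.   ] [-0.088  0.039 -0.   ]
purple [ 210   51   49   48 1858] [ 0.3965 -0.2622  0.012 ] widths [-0.018 -0.058  0.   ] [-0.06   0.016  0.   ]
purple [ 300  180   48   47 1774] [ 0.5833 -0.1958  0.012 ] widths [-0.016 -0.061  0.   ] [-0.061  0.014  0.   ]
```

Blue dish found at (.580,-.322), width ≈60 mm, consistent with before.

```bash
python3 -c "
from h import *
for z in (.25,.12,.06,.05):print(rel([.58,-.322,z],165))"
```

```text
[-0.063, -0.085, 0.002, 0.0, -0.001, 0.001]
[-0.063, -0.085, 0.175, 0.0, -0.001, 0.001]
[-0.063, -0.085, 0.255, 0.0, -0.001, 0.001]
[-0.063, -0.085, 0.268, 0.0, -0.001, 0.001]
```

>>> {"fn": "arm_command", "kwargs": {
  "rows": [
    [-0.03, -0.04, 0, 0, 0, 0],
    [-0.063, -0.085, 0, 0, 0, 0],
    [-0.063, -0.085, 0.05, 0, 0, 0],
    [-0.063, -0.085, 0.11, 0, 0, 0],
    [-0.063, -0.085, 0.175, 0, 0, 0],
    [-0.063, -0.085, 0.22, 0, 0, 0],
    [-0.063, -0.085, 0.245, 0, 0, 0],
    [-0.063, -0.085, 0.255, 0, 0, 0],
    [-0.063, -0.085, 0.255, 0, 0, 0]
  ]
}}

```text
time: 19.55
tcp_pos: [0.5806, -0.3233, 0.0614]
tcp_rot: [0.13, 0.991, -0.0, 0.001]
contact_force: [0.1, 0.5, 0.1]
opening: 0.0118
gripper_force: 40.0
```

>>> {"fn": "arm_command", "kwargs": {
  "rows": [
    [0, 0, 0.003, 0, 0, 0],
    [0, 0, 0.006, 0, 0, 0],
    [0, 0, 0.006, 0, 0, 0]
  ]
}}

```text
time: 19.92
tcp_pos: [0.5801, -0.3234, 0.0563]
tcp_rot: [0.131, 0.991, -0.0, 0.0]
contact_force: [0.1, -0.2, -1.6]
opening: 0.0114
gripper_force: 40.0
```

>>> {"fn": "arm_command", "kwargs": {
  "rows": [
    [0, 0, 0.003, 0, 0, 0],
    [0, 0, 0.005, 0, 0, 0],
    [0, 0, 0.005, 0, 0, 0]
  ]
}}

```text
time: 20.3
tcp_pos: [0.5799, -0.3232, 0.0521]
tcp_rot: [0.131, 0.991, 0.0, -0.0]
contact_force: [0.4, 0.0, -0.4]
opening: 0.0113
gripper_force: 40.0
```

>>> {"fn": "arm_command", "kwargs": {
  "rows": [
    [0, 0, 0.002, 0, 0, 0],
    [0, 0, 0.003, 0, 0, 0],
    [0, 0, 0.003, 0, 0, 0]
  ]
}}

```text
time: 20.68
tcp_pos: [0.58, -0.3232, 0.05]
tcp_rot: [0.131, 0.991, 0.0, -0.0]
contact_force: [-0.4, -0.4, -0.8]
opening: 0.0114
gripper_force: 40.0
```

>>> {"fn": "arm_command", "kwargs": {
  "rows": [
    [0, 0, 0.002, 0, 0, 0],
    [0, 0, 0.003, 0, 0, 0],
    [0, 0, 0.003, 0, 0, 0]
  ]
}}

```text
time: 21.05
tcp_pos: [0.58, -0.3232, 0.0477]
tcp_rot: [0.131, 0.991, 0.0, -0.0]
contact_force: [1.4, -0.1, 0.1]
opening: 0.0114
gripper_force: 40.0
```

>>> {"fn": "arm_command", "kwargs": {
  "rows": [
    [0, 0, 0.001, 0, 0, 0],
    [0, 0, 0.002, 0, 0, 0],
    [0, 0, 0.002, 0, 0, 0]
  ]
}}

```text
time: 21.42
tcp_pos: [0.58, -0.3232, 0.0462]
tcp_rot: [0.131, 0.991, 0.0, -0.0]
contact_force: [-0.1, -0.4, -1.1]
opening: 0.0118
gripper_force: 40.0
```

>>> {"fn": "arm_command", "kwargs": {
  "rows": [
    [0, 0, 0.001, 0, 0, 0],
    [0, 0, 0.0013, 0, 0, 0],
    [0, 0, 0.0013, 0, 0, 0]
  ]
}}

```text
time: 21.8
tcp_pos: [0.5802, -0.3234, 0.0456]
tcp_rot: [0.131, 0.991, -0.0, 0.0]
contact_force: [-1.0, 0.9, 2.3]
opening: 0.012
gripper_force: 40.0
```

Contact felt (about 2 N); release slowly, then rise.

>>> {"fn": "arm_command", "kwargs": {
  "rows": [
    [0, 0, 0, 0, 0, 0],
    [0, 0, 0, 0, 0, 0],
    [0, 0, 0, 0, 0, 0],
    [0, 0, 0, 0, 0, 0]
  ],
  "grip": -0.3
}}

```text
time: 22.3
tcp_pos: [0.58, -0.3232, 0.0452]
tcp_rot: [0.131, 0.991, 0.0, -0.0]
contact_force: [-0.3, 0.0, 0.1]
opening: 0.0327
gripper_force: 0.0
```

>>> {"fn": "arm_command", "kwargs": {
  "rows": [
    [0, 0, -0.01, 0, 0, 0],
    [0, 0, -0.03, 0, 0, 0],
    [0, 0, -0.08, 0, 0, 0],
    [0, 0, -0.15, 0, 0, 0],
    [0.0, -0.03, -0.22, 0, 0, 0],
    [0.05, -0.03, -0.27, 0, 0, 0],
    [0.1, 0.1, -0.27, 0, 0, 0],
    [0.1, 0.1, -0.27, 0, 0, 0],
    [0.1, 0.1, -0.27, 0, 0, 0]
  ]
}}

```text
time: 23.42
tcp_pos: [0.5271, -0.2293, 0.2495]
tcp_rot: [0.129, 0.992, -0.0, 0.001]
contact_force: [-0.7, -0.4, 0.4]
opening: 0.0329
gripper_force: 0.0
```

Run:
```python
from h import *
s=sense();print(s["time"],s["tcp_pos"],s["contact_force"],s["opening"])
d=cam("wrist");b=cam("side");a=cam("scene")
import pickle;pickle.dump((d,a,b),open("v9.pkl","wb"))
h=cv2.cvtColor(d["frame"],cv2.COLOR_RGB2HSV)
m=cv2.inRange(h,(104,110,40),(124,255,255))
n,l,st,c=cv2.connectedComponentsWithStats(cv2.morphologyEx(m,cv2.MORPH_CLOSE,np.ones((9,9))))
for k in np.argsort(-st[1:,4])[:3]+1:
    x,y,w,hh,A=st[k];print("blue",st[k],onz(d,x+w/2,y+hh/2,.012).round(4))
for z in(.014,.028,.0465):print(z,proj(d,[.58,-.3225,z]))
x,y=proj(d,[.58,-.3225,.03]).astype(int)
w=h[y-26:y+27:2,x-34:x+35:2]
for r in w:print("".join("B" if 104<=p[0]<=124 and p[1]>110 else "#" if p[2]>150 and p[1]<60 else "+" if p[2]>90 and p[1]<70 else "." for p in r))
```

```text
23.425 [ 0.52708853 -0.22932393  0.24952153] [-0.70356284 -0.44278509  0.36865072] 0.03288575374230318
blue [199 223  45  40 581] [ 0.578  -0.3211  0.012 ]
blue [538 179  22  49 550] [0.6579 0.207  0.012 ]
blue [111 239  17  59 387] [ 0.5793 -0.4877  0.012 ]
0.014 [220.7539947  245.12170308]
0.028 [218.98085237 248.99050908]
0.0465 [216.47381537 254.47894425]
###############.B..BBB.+###########
#############BBBBBBBBBBB.##########
############BBBBBBBBBBBBBB#########
###########BBBBBBBBBBBBBBBB+#######
##########BBBBBBBBBBBBBBBBBB#######
#########BBBBBBBBBBBBBBBBBBB++#####
########.BBB.#+.......BBBBBBB+#####
########BBBB#####+##...BBBBBB++####
########BB.B+##+...###..BBBBB.+####
########BBB.###+++.####..BBBBB#####
########BB.#######++###+.....B#####
########BB.########+####+.+#...+###
########BBB########+####..#+....+##
########BBB########+####.........+#
#########BB########+###..........+#
#########.B########+##...........+#
##########BB#######.##...........+#
###########B.######+#+...........+#
###########.BB#####.#............+#
####+.+######B+####++.............#
###+...+###########...............#
####++.+###########+..............#
####.+.+###########+..............#
####.+..###########...............#
####++..##########+...............#
####++..+#########................#
####++..##########...............+#
```

The plug stands in the blue dish: its white flange, about 36 mm wide, is centred at about (219,249), where I expected it. The gripper is clear of everything, so I'm handing in.

```bash
python3 -c "
from bench import *
print(finish_job())"
```

```text
the job is handed in; nothing more can be done
None
```

The job is handed in at about 23.4 s of the 67 s: keeper swung right over, plug twisted out and set in the blue dish, hopper left seated in its cradle as of my last clear picture of it; I viewed 11 pictures against the limit of 10, and checked the final plug placing by pixel colours only.

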